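# Lever up a stone setting plate and shim its short foot

## Task

The heavy stone plate on the goldsmith's bench has one short foot. Take the pry bar by its handle, lever that end of the plate up over the fulcrum block and catch the bar under the keeper hook so that it holds the plate up when you let go; then slide the steel shim under the short foot until you feel its stop bear lightly against the foot, and finally unhook the bar, lower the plate gently so that the foot stands on the shim, and draw the bar out from under the plate and leave it lying. Use only the bar to lift the plate, do not shove the plate out of place, force the bar or tip the plate high, and leave the other things alone.

Things in the scene. Friction and masses are not known exactly. Their poses are not given: they have to be found in the camera images.
- plate: Loose dark stone plate, 3.6 kg (give or take a fifth), 220 (x) by 240 (y) by 25 mm thick, on three round steel feet. Origin on the bench under its middle, z up, +y towards its two good feet (x -90 and +90, y +90 mm). Short foot at x 0, y -88 mm; it bears about half the weight. The top slopes down 1.6 degrees to the -y edge until the short foot is raised 5 mm.
- plate_foot (a point): Centre of the bottom face of the plate's short foot (30 mm across, 52 mm tall), 32 mm in from the plate's -y edge. Axes as the plate's. On the bench at the start; 5 mm up when it stands on the shim.
- plate_edge (a point): Point on the lower rim of the plate's -y edge, 55 mm to the -x side of the short foot, 52 mm above the bench (plate's top there: 77 mm). The bar goes in under here. Axes as the plate's.
- stand: Fulcrum block and keeper hook, both screwed to the bench. Origin on the bench below the plate's -y edge, about 55 mm to the -x side of the short foot, where the bar is to pass under; +y points in under the plate, nearly as the plate's +y.
- fulcrum_top (a point): Middle of the fulcrum's crest: wooden block 70 mm wide (x), 26 mm long, with a round steel top (radius 8 mm), crest 42 mm above the bench, 47 mm out from the plate's edge. Axes as the stand's.
- keeper (a point): Keeper hook, 160 mm out from the plate's edge: a post from x -32 to -12 mm with a flat lip reaching on to x +8 mm, 24 mm long in y, open to +x, underside 31 mm and top 42 mm above the bench. This point is at x 0, mid-length, on the lip's underside. With the toe 18 mm under the plate and the shaft up against the lip (bar 0.19 rad toe up) the short foot is about 7 mm up. Axes as the stand's.
- bar: Loose steel pry bar, 0.3 kg, 275 mm long. Origin at the underside of the toe tip; +y points out of the toe, tail to -y. Toe 20 mm wide, 25 long, z 2 to 8 mm; shaft 12 mm wide, 8 thick (z 0 to 8) to y -203 mm, where a crank rises to the handle. At the start it lies level on the fulcrum and on top of the keeper's lip, toe short of the plate's edge, 2 mm lower than the plate's underside.
- bar_grip (a point): Centre of the bar's wooden handle: 20 mm wide (x), 70 mm long (y), 18 mm high; 240 mm behind the toe tip, 24 mm above the underside of the shaft. Axes as the bar's.
- bar_toe (a point): Middle of the top edge of the toe tip of the bar, 8 mm above the bar's underside. Axes as the bar's.
- shim: Loose steel shim, 0.2 kg, lying on the bench. Origin under it; +y points to the tip that goes under the foot. Blade 40 mm wide (x), 5 mm thick, from y -75 to +57 mm. A stop across the blade, 14.5 mm high above the bench, has its front face at y +6 mm. Behind it an upright grip tab.
- shim_tab (a point): Centre of the shim's upright grip tab: 10 mm thick (x), 35 mm long (y), top 45.5 mm above the bench; this point is at y -57.5 mm, 27.5 mm above the underside. Axes as the shim's.
- shim_seat (a point): Point on the blade's top face, 15 mm in front of the stop, where the middle of the short foot belongs. Axes as the shim's.
- jar: Bystander: small jar, 40 mm across, 50 mm high. Origin under its middle.
- tray: Bystander: wooden tray 90 by 130 by 25 mm. Origin under its middle.
- cup: Bystander: metal cup, 60 mm across, 75 mm high. Origin under its middle.
Not all that is in view belongs to the job. Leave any green or purple look-alike of the shim alone.

How it is judged:
On the way, in this order (a step that is already met when the one before it is completed fails the run):
1. the bar, caught under the keeper and let go, holds the short foot more than 5.6 mm off the bench (height (world z) of plate_foot above 0.0056 m and contact force between bar and stand above 3 N and contact force between bar and plate above 3 N and contact force between the fingers and bar below 0.1 N), for 0.3 s.
2. the shim is under the raised foot, its stop pressed up against the foot (over 1.5 N) and centred within 12 mm, while the bar still holds the plate up (y of plate_foot in the frame of shim between 0.0185 and 0.0235 m and x of plate_foot in the frame of shim between -0.012 and 0.012 m and height (world z) of plate_foot above 0.0056 m and contact force between the fingers and bar below 0.1 N and contact force between shim and plate above 1.5 N), for 0.1 s.
At the end, for the whole second after the job is handed in: The short foot stands on the shim (its bottom 3.5 to 6.2 mm above the bench, weight on the shim), the shim's stop within 2.5 mm of the foot and the foot within 12 mm of the blade's centre line; the bar is free, its toe drawn out beyond the plate's edge; all let go and at rest (y of plate_foot in the frame of shim between 0.0185 and 0.0235 m and x of plate_foot in the frame of shim between -0.012 and 0.012 m and height (world z) of plate_foot between 0.0035 and 0.0062 m and contact force between shim and plate above 6 N and contact force between bar and plate below 0.1 N and y of bar_toe in the frame of plate below -0.12 m and height (world z) of shim below 0.003 m and linear speed of each of plate, shim below 0.01 m/s and linear speed of bar below 0.02 m/s); the robot touches nothing.
It fails at once if the plate is shoved (its middle moves more than 15 mm) or tipped high (short foot more than 22 mm up) (distance of plate from where it was at the start of the episode above 0.015 m or height (world z) of plate_foot above 0.022 m).
It fails at once if the plate is dropped (faster than 0.15 m/s) or the shim is rammed against the raised foot (over 20 N) (linear speed of plate above 0.15 m/s or (height (world z) of plate_foot above 0.0056 m and contact force between shim and plate above 20 N)).
It fails at once if the hand, not the bar, lifts or pushes the plate (over 8 N) (contact force between the arm and plate above 8 N).
It fails at once if the bar is forced against the plate (over 45 N) or the fulcrum or keeper (over 70 N) (contact force between bar and plate above 45 N or contact force between bar and stand above 70 N).
It fails at once if a bystander is disturbed (distance of any of jar, tray, cup from where it was at the start of the episode above 0.02 m).
It also fails if it takes over 72 s, if anything falls off the work surface, if the arm or the gripper's body presses on something with over 40 N, if the wrist force passes 120 N, or if a joint passes its speed limit or range.

## Robot

A 6-joint arm with a two-finger parallel gripper is mounted at the origin on the work surface. World frame = base frame: x ahead of the robot, y to its left, z up, the work surface at z = 0. Lengths are in m, angles in rad, forces in N, time in s.
With the tool pointing down it reaches from about 0.275 to 0.975 m from the base axis. Payload 8.4 kg.
Tool frame: the origin (TCP) lies between the finger pads; the fingertips stand nose_length ahead of it and the grasp point (between the pads) is the TCP (nose_length is the distance from the TCP to the fingertips, in m); y points along the fingers, z is the direction in which the jaws open and shut, and the axes are right-handed (so a half turn about y gives the same grasp; the last joint's range is limited). The gripper opens to 92 mm and grips with 3 to 60 N. Pads are 20 mm wide; open, the fingers measure 128 mm over their backs; the gripper's body (75 mm by 189 mm) begins 69 mm behind the grasp point.
Start: joints at [-1.123, 0.353, 1.633, -0, 1.155, -0.002], TCP at [0.272, -0.563, 0.234] pointing down, gripper open.
Joint ranges: [-2.63, 2.63], [-0.92, 2.1], [0.06, 2.66], [-1.3, 4.44], [0, 2.69], [-3.02, 3.02]. Speed limits (rad/s): [2.22, 2.22, 2.79, 3.14, 3.14, 3.14].

## Interface

Orientations are given as a 3x3 rotation matrix whose columns are the frame's x, y, z axes.
In Python, from workcell import * gives the robot as it stands.
- The arm moves only by the shell command python3 -m inch 'ROWS' [FORCE]. ROWS is JSON, a list that holds one entry, the list of rows, each a list of 7 numbers: the shift along the world's x, y, z in mm, then the turn, a rotation vector about the world's x, y, z in rad, then the finger opening in mm, from 0 to 91.9. A call has 1 to 8 rows; each row is the pose to reach, as a shift and turn from the pose commanded when the call began; what a row does not reach only later rows make up. A row lasts 1/8 s, in which the tool goes at most 62.5 mm and 10.7 degrees, less where a joint would pass 70% of its speed; a pose out of reach is approached as far as the arm can. A call with a gripper value outside its range is refused whole. The fingers move at their own pace and stop on an object; FORCE is the grip in N (left out, the last holds). Time passes only in rows, so rows that repeat a pose let the fingers close. It gives the time, the measured TCP pose, the force and the opening at its end, in the units of the state.
- state(): the state, without advancing time (a new reading comes with each control period).
- get_image(name): name is "scene" or "top" or "wrist"; returns (picture, depth): 420x560x3 uint8, red, green, blue; 420x560 float32, m along the optical axis (not along the pixel's ray), 0 where there is no reading.
- get_calibration(name): a dict with "vertical_fov" (degrees; the focal length in pixels is half the picture's height over the tangent of half this angle, whatever the lens; pixels are square), "cx", "cy" (the principal point, pixels), "distortion" ([k1, k2, p1, p2, k3] as OpenCV has them; the pictures are not rectified), "xyz" and "attitude" of the camera in the world; the wrist camera has in their place "T_tool_cam" (4x4, takes a point from camera to tool coordinates, whose origin is the TCP and whose axes are the tool frame's). Camera axes: x right, y down, z forward; pixel columns grow to the right and rows downward; lengths in m; the calibration is good to about 2 mm. A picture is of the moment at which its call begins: read the wrist's pose just before it. get_calibration takes no time and is no camera call.
- finish_job(): hands the job in, once; it reports no verdict.
Trained networks look in the newest picture that a camera, given by its name, has taken for a name from the list of things; names that differ only in an ending like _2 or _b are one class to them, and where a whole thing is asked for, a point or a joint stands for the part that bears it (a point fixed in the world has none). Each returns a list of dicts, best first, with "score" (0 to 1); they miss things now and then, are a little off and sometimes report something else, mostly with a low value. They report only what shows in the picture. A call takes as long as a camera call. They do not tell look-alikes from the thing itself.
- boxes_of(thing, camera): "uv" ([column, row] in pixels, amid what is visible of it).
The state is a dict: "t": time; "joints": joint angles; "joint_velocities": joint speeds; "joint_torque": joint torques, N m; "tool_pos": TCP position; "tcp_rot": TCP orientation; "contact_force": force on the tool from outside, world axes, zero at the start; "ft_torque": the same for the moment, N m; "finger_gap": opening from 0.0 (shut) to 1.0 (fully open).
Only numpy, scipy, OpenCV 4.12 (cv2) and the standard library are available. Lean on these libraries where they do the work, as an engineer would, in place of code of your own. Each camera call takes 0.05 s, during which the arm holds its last target. There are 200 camera calls.

## Working session

There is one attempt and no reset: what is moved stays moved. The work goes in short steps, Python scripts to look and compute and a shell command to move; the robot and the scene stay as the last step left them, time stands still between calls to the robot, and variables do not carry over. Pictures are saved under pics/ and viewed, about 8 in all and at most 12, crops included, and the job is handed in when it is done.

```bash
ls; mkdir -p pics
cat > h.py <<'E'
from workcell import *
import numpy as np, cv2
def cam(name):
    c=get_calibration(name); f=210/np.tan(np.radians(c["vertical_fov"])/2)
    K=np.array([[f,0,c["cx"]],[0,f,c["cy"]],[0,0,1]]); D=np.array(c["distortion"],float)
    if "T_tool_cam" in c:
        s=state(); T=np.eye(4); T[:3,:3]=s["tcp_rot"]; T[:3,3]=s["tool_pos"]; T=T@np.array(c["T_tool_cam"])
    else:
        T=np.eye(4); T[:3,:3]=np.array(c["attitude"]).reshape(3,3); T[:3,3]=c["xyz"]
    return K,D,T
def rays(uv,K,D):
    u=cv2.undistortPoints(np.array(uv,float).reshape(-1,1,2),K,D).reshape(-1,2)
    return np.c_[u,np.ones(len(u))]
def world(uv,d,K,D,T):
    return (rays(uv,K,D)*np.array(d).reshape(-1,1))@T[:3,:3].T+T[:3,3]
def atz(uv,z,K,D,T):
    r=rays(uv,K,D)@T[:3,:3].T; return T[:3,3]+r*((z-T[2,3])/r[:,2])[:,None]
def proj(P,K,D,T):
    P=(np.array(P,float).reshape(-1,3)-T[:3,3])@T[:3,:3]
    return cv2.projectPoints(P,np.zeros(3),np.zeros(3),K,D)[0].reshape(-1,2)
def cloud(dep,K,D,T):
    v,u=np.mgrid[:420,:560]; return world(np.c_[u.ravel(),v.ravel()],dep.ravel(),K,D,T).reshape(420,560,3)
E
python3 - <<'E'
from h import *
np.set_printoptions(precision=4,suppress=True)
for n in("top","scene"):
    K,D,T=cam(n); im,d=get_image(n); cv2.imwrite(f"pics/{n}0.png",im[:,:,::-1]); np.savez(f"{n}0.npz",im=im,d=d)
    print(n,K[0,0],T[:3,3],T[:3,2])
    for th in("plate","stand","bar","bar_grip","shim","shim_tab","jar","tray","cup","fulcrum_top","keeper"):
        for b in boxes_of(th,n)[:3]:
            u,v=b["uv"];ui,vi=int(u),int(v)
            print(th,round(b["score"],2),np.round(b["uv"]),world([[u,v]],[d[vi,ui]],K,D,T)[0])
print(state()["tcp_rot"],state()["contact_force"])
E
```

```text
pics
top 420.75787629994875 [ 0.4869 -0.0423  1.1286] [ 0.0287 -0.008  -0.9996]
plate 0.81 [202. 194.] [0.5421 0.1609 0.0764]
plate 0.36 [379. 129.] [ 0.7216 -0.2879  0.047 ]
stand 0.9 [308. 216.] [ 0.4919 -0.1097 -0.0009]
stand 0.37 [205. 193.] [0.5425 0.1534 0.0796]
bar 0.84 [323. 208.] [ 0.5126 -0.1452  0.0495]
bar_grip 0.92 [322. 209.] [ 0.5103 -0.1436  0.0479]
bar_grip 0.15 [131. 301.] [0.2534 0.365  0.0074]
shim 0.98 [409. 260.] [ 0.3787 -0.3808  0.0151]
shim 0.96 [427. 158.] [ 0.6531 -0.4308  0.0057]
shim 0.71 [308. 217.] [ 0.4878 -0.1109 -0.0013]
shim_tab 0.81 [411. 262.] [ 0.3716 -0.3902  0.0057]
shim_tab 0.7 [427. 160.] [ 0.6507 -0.4314  0.0031]
jar 0.55 [375. 127.] [ 0.7257 -0.2791  0.0487]
jar 0.21 [311. 216.] [ 0.4904 -0.1178  0.0038]
tray 0.76 [317. 109.] [ 0.7811 -0.1282  0.0054]
cup 0.62 [134. 301.] [0.2509 0.3574 0.0044]
fulcrum_top 0.7 [314. 217.] [ 0.4881 -0.1244  0.0018]
keeper 0.62 [310. 216.] [ 0.4914 -0.1156 -0.0003]
scene 413.42375581860483 [ 1.3819 -0.287   0.8195] [-0.7378  0.2045 -0.6433]
plate 0.92 [349. 205.] [0.566  0.1512 0.0788]
stand 0.63 [283. 220.] [ 0.5118 -0.0246  0.0098]
stand 0.37 [202. 294.] [ 0.7513 -0.288   0.0404]
bar 0.88 [238. 215.] [ 0.448  -0.1493 -0.001 ]
bar_grip 0.65 [241. 214.] [ 0.4463 -0.1397  0.0009]
shim 0.84 [162. 237.] [ 0.4952 -0.3735  0.0033]
shim 0.8 [219. 200.] [ 0.3663 -0.1926  0.0034]
shim 0.64 [153. 211.] [ 0.3735 -0.3969  0.0023]
shim_tab 0.92 [153. 212.] [ 0.3834 -0.3969  0.0054]
shim_tab 0.76 [222. 197.] [ 0.361  -0.1845  0.0087]
shim_tab 0.75 [164. 236.] [ 0.4919 -0.3688  0.0027]
jar 0.83 [204. 293.] [ 0.7537 -0.2845  0.0449]
cup 0.68 [366. 150.] [0.287  0.3304 0.0648]
fulcrum_top 0.91 [283. 219.] [ 0.5123 -0.0249  0.0146]
keeper 0.66 [285. 222.] [ 0.5217 -0.0227  0.0106]
[[-0.9006 -0.      0.4347]
 [-0.4347  0.     -0.9006]
 [ 0.     -1.     -0.    ]] [ 0.4223 -0.0015  0.0083]
```

```bash
python3 -c "
import cv2,numpy as np
a=cv2.imread('pics/top0.png');cv2.imwrite('pics/top0b.png',cv2.resize(a,(784,588)))"
```

```text
(no output)
```

View pics/top0b.png

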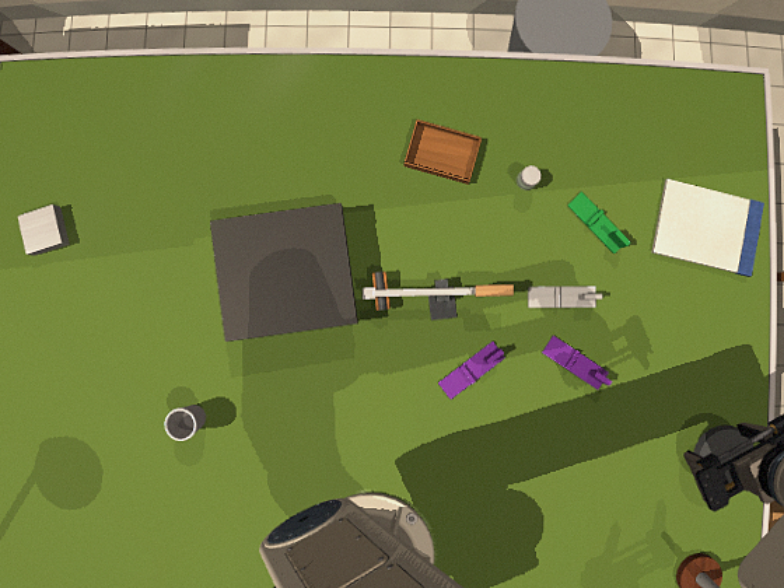

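Top view (in 784×588 px): plate at (285,270), fulcrum at (380,290), keeper at (442,298), bar pointing left along row 291 with its handle at (495,290). The grey shim is at (562,296), tip to the left. Green and purple ones are look-alikes. Next I fit these from the top image.

Run:
```python
from h import *
np.set_printoptions(precision=4,suppress=True)
z=np.load("top0.npz");im,d=z["im"],z["d"];K,D,T=cam("top");P=cloud(d,K,D,T)
# bench height check
g=(im[:,:,1].astype(int)>im[:,:,0].astype(int)+15)&(im[:,:,1]>80)
print("bench z",np.median(P[g][:,2]),P[g][:,2].std())
m=((P[:,:,2]>.05)&(P[:,:,2]<.1)); m[:, :140]=0;m[:,262:]=0;m[:130]=0;m[260:]=0
m=cv2.morphologyEx(m.astype(np.uint8),cv2.MORPH_OPEN,np.ones((5,5)))
ys,xs=np.nonzero(m); p=P[ys,xs]; A=np.c_[p[:,:2],np.ones(len(p))];co=np.linalg.lstsq(A,p[:,2],rcond=None)[0];print("plane",co)
c=max(cv2.findContours(m,0,1)[0],key=cv2.contourArea)[:,0]
w=atz(c,.0737,K,D,T);r=cv2.minAreaRect((w[:,:2]*1000).astype(np.float32));print("plate",r);
i=im.astype(int);sat=i.max(2)-i.min(2)
ms=((sat<35)&(i.min(2)>110)).astype(np.uint8)
def box(m,x0,x1,y0,y1):
    q=np.zeros_like(m);q[y0:y1,x0:x1]=m[y0:y1,x0:x1];ys,xs=np.nonzero(q);return np.c_[xs,ys]
b=box(ms,255,340,195,222);print("bar shaft",len(b),cv2.fitLine(atz(b,.05,K,D,T)[:,:2].astype(np.float32),2,0,.01,.01).ravel(), atz([[b[:,0].min(),np.median(b[b[:,0]<264][:,1])]],.05,K,D,T))
s=box(ms,372,440,198,226);w=atz(s,.005,K,D,T);print("shim",len(s),cv2.minAreaRect((w[:,:2]*1000).astype(np.float32)))
o=((i[:,:,0]>i[:,:,2]+50)&(i[:,:,0]>150)).astype(np.uint8);hb=box(o,330,372,195,222);w=atz(hb,.078,K,D,T);print("handle",len(hb),w.mean(0),w.min(0),w.max(0))
KW,DW,TW=cam("wrist");print(get_calibration("wrist")["T_tool_cam"],KW[0,0]);print(proj([[.5,-.1,.05],[.5,-.3,.05]],KW,DW,TW))
```

```text
bench z -0.0012170868096095244 0.07204641894945722
plane [-0.004   0.0286  0.0766]
plate ((541.5772094726562, 163.30282592773438), (221.9706573486328, 242.70260620117188), 8.683756828308105)
bar shaft 428 [ 0.0386 -0.9993  0.51   -0.0748] [[0.5065 0.0195 0.05  ]]
shim 690 ((507.669677734375, -366.4615783691406), (40.6707878112793, 143.4288787841797), 0.9183688759803772)
handle 196 [ 0.5149 -0.2164  0.078 ] [ 0.5047 -0.2504  0.078 ] [ 0.5234 -0.1845  0.078 ]
[[ 0.0012  0.9565  0.2916 -0.0812]
 [-0.0012 -0.2916  0.9565 -0.1509]
 [ 1.     -0.0015  0.0008  0.0001]
 [ 0.      0.      0.      1.    ]] 363.5201593126651
[[-175.1066 -380.9571]
 [  88.1309 -249.2423]]
```

```bash
python3 -m inch '[[[28,55,5,0,0,0.14,91],[56,110,10,0,0,0.29,91],[84,165,15,0,0,0.43,91],[112,220,20,0,0,0.58,91],[140,275,20,0,0,0.72,91],[168,330,20,0,0,0.87,91],[196,385,20,0,0,1.02,91],[224,440,20,0,0,1.16,91]]]'
python3 -m inch '[[[14,30,0,0,0,0,91],[14,30,0,0,0,0,91],[14,30,0,0,0,0,91]]]'
python3 - <<'E'
from h import *
import workcell; print([n for n in dir(workcell) if not n.startswith('_')], getattr(workcell,'nose_length',None))
s=state();K,D,T=cam("wrist");im,d=get_image("wrist");np.savez("w1.npz",im=im,d=d,T=T);cv2.imwrite("pics/w1.png",cv2.resize(im[:,:,::-1],(784,588)))
print(s["t"],s["tool_pos"],s["joints"])
E
```

```text
t: 2.2
tool_pos: [0.4965, -0.121, 0.2539]
tcp_rot: [[0.044, 0.001, 0.999], [-0.999, -0.0, 0.044], [0.0, -1.0, 0.001]]
contact_force: [0.8, -0.1, 0.2]
finger_gap: 0.988
t: 2.58
tool_pos: [0.5095, -0.0933, 0.2536]
tcp_rot: [[0.039, -0.0, 0.999], [-0.999, -0.0, 0.039], [0.0, -1.0, -0.0]]
contact_force: [0.4, -0.0, -0.0]
finger_gap: 0.991
['MotionError', 'boxes_of', 'finish_job', 'get_calibration', 'get_image', 'nose_length', 'state'] 0.019
2.575 [ 0.50945015 -0.09326116  0.25355387] [-1.83692717e-01  1.65789548e-01  1.83765615e+00 -4.37614057e-04
  1.13834202e+00 -2.22804421e-01]
```

View pics/w1.png

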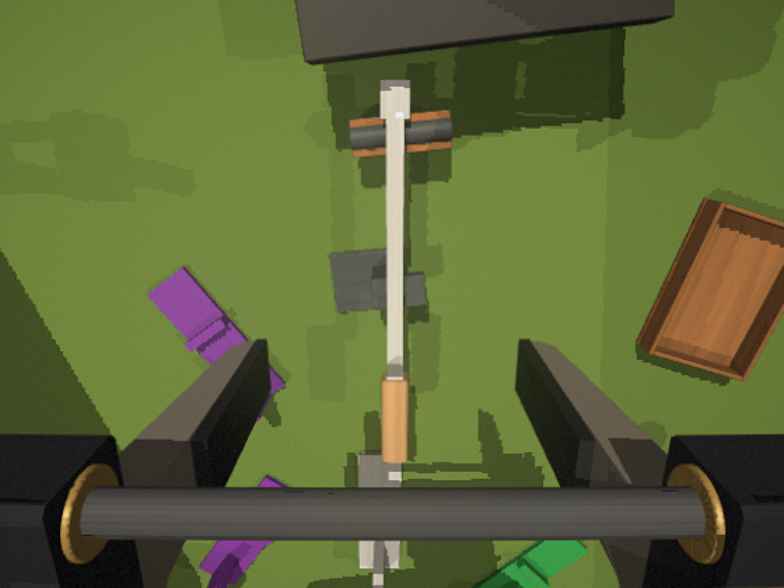

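Wrist view 1 (784×588 px): bar from its toe at (395,82) to the handle at (396,418), fulcrum with ends at (350,137) and (452,128), lip at (400,290) passing under the bar, and the plate's edge from (312,62) to (673,17). The stand is turned a few degrees relative to the bar.

Run:
```python
from h import *
np.set_printoptions(precision=4,suppress=True)
z=np.load("w1.npz");im,d,T=z["im"],z["d"],z["T"];K,D,_=cam("wrist");P=cloud(d,K,D,T)
s=1/1.4
def q(n,uv,h):
    uv=np.array(uv,float)*s;w=atz(uv,h,K,D,T)
    print(n,*[f"{a[0]:.4f},{a[1]:.4f} (dz {P[int(b[1]),int(b[0]),2]:.4f})" for a,b in zip(w,uv)]);return w
f=q("fulc crest ends",[[350,137],[452,129]],.042)
print(" mid",f.mean(0),"yaw",np.degrees(np.arctan2(*(f[1]-f[0])[1::-1])), np.linalg.norm(f[1]-f[0]))
k=q("lip far end corners",[[424,272],[427,306]],.042)
q("post corners",[[331,254],[337,311],[386,249]],.042)
q("toe tip L,R",[[381,81],[410,81]],.05)
q("handle L,R",[[383,420],[408,420]],.075)
q("handle ends",[[395,375],[395,461]],.075)
q("plate low rim",[[312,63],[673,17]],.051)
q("plate top rim",[[299,0],[303,40]],.0735)
q("shim",[[380,455],[360,454],[400,454]],.005)
c=q("bench",[[500,200],[300,200]],0)
```

```text
fulc crest ends 0.4762,-0.0179 (dz 0.0419) 0.5457,-0.0099 (dz 0.0417)
 mid [ 0.511  -0.0139  0.042 ] yaw 6.511912622081374 0.06995340262545637
lip far end corners 0.5323,-0.1119 (dz 0.0364) 0.5360,-0.1384 (dz -0.0002)
post corners 0.4635,-0.1008 (dz 0.0034) 0.4682,-0.1450 (dz -0.0001) 0.5036,-0.0956 (dz 0.0008)
toe tip L,R 0.4965,0.0182 (dz 0.0490) 0.5154,0.0189 (dz 0.0493)
handle L,R 0.5060,-0.2171 (dz 0.0737) 0.5244,-0.2164 (dz 0.0725)
handle ends 0.5134,-0.1800 (dz 0.0676) 0.5163,-0.2523 (dz 0.0749)
plate low rim 0.4518,0.0274 (dz 0.0618) 0.6798,0.0640 (dz -0.0007)
plate top rim 0.4477,0.0590 (dz 0.0775) 0.4499,0.0375 (dz 0.0760)
shim 0.5046,-0.2976 (dz 0.0050) 0.4862,-0.2972 (dz 0.0036) 0.5228,-0.2958 (dz 0.0744)
bench 0.5922,-0.0621 (dz 0.0003) 0.4339,-0.0681 (dz 0.0013)
```

```bash
python3 -m inch '[[[3,-60,-20,0,0,0,60],[6,-120,-60,0,0,0,60],[6,-125,-110,0,0,0,60],[6,-125,-160,0,0,0,60],[6,-125,-187,0,0,0,60],[6,-125,-187,0,0,0,60]]]' 40
python3 -m inch '[[[0,0,0,0,0,0,0],[0,0,0,0,0,0,0],[0,0,0,0,0,0,0],[0,0,0,0,0,0,0],[0,0,0,0,0,0,0],[0,0,0,0,0,0,0]]]' 40
```

```text
t: 3.38
tool_pos: [0.5136, -0.2184, 0.0648]
tcp_rot: [[0.037, -0.004, 0.999], [-0.999, 0.002, 0.037], [-0.002, -1.0, -0.004]]
contact_force: [-0.1, -0.5, -0.4]
finger_gap: 0.65
t: 4.12
tool_pos: [0.516, -0.2179, 0.0668]
tcp_rot: [[0.039, 0.0, 0.999], [-0.999, -0.0, 0.039], [0.0, -1.0, 0.0]]
contact_force: [-0.8, -0.2, 3.1]
finger_gap: 0.216
```

```bash
python3 -m inch '[[[0,0,2,-0.01,0,0,0],[22,1,2,-0.01,0,0.097,0],[45,5,2,-0.01,0,0.194,0],[45,5,2,-0.01,0,0.194,0],[44,15,2,-0.01,0,0.194,0],[43,27,2,-0.01,0,0.194,0],[41,40,2,-0.01,0,0.194,0],[41,40,2,-0.01,0,0.194,0]]]' 40
python3 - <<'E'
from h import *
im,d=get_image("scene");cv2.imwrite("pics/s1.png",cv2.resize(im[130:290,180:400,::-1],(770,560),interpolation=3))
E
```

```text
t: 5.12
tool_pos: [0.5561, -0.1763, 0.0686]
tcp_rot: [[0.232, 0.0, 0.973], [-0.973, -0.009, 0.232], [0.009, -1.0, -0.002]]
contact_force: [-0.1, 1.2, -0.7]
finger_gap: 0.212
```

View pics/s1.png

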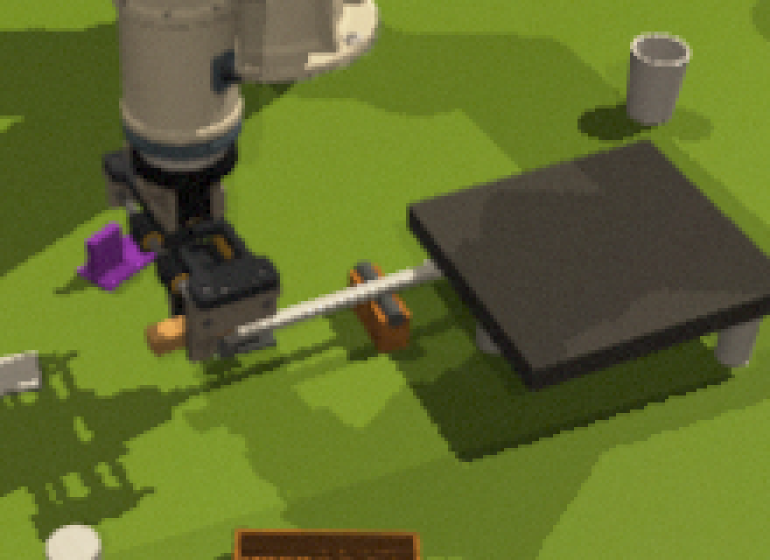

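The toe is going in under the plate's edge, clear of the foot. Now I lever.

```bash
python3 -m inch '[[[0,0,-4,0.022,0.005,0,0],[0,0,-8,0.045,0.011,0,0],[0,0,-12,0.067,0.016,0,0],[0,0,-16,0.090,0.021,0,0],[0,0,-20,0.112,0.026,0,0],[0,0,-20,0.112,0.026,0,0]]]' 50
python3 -m inch '[[[0,0,-4,0.022,0.005,0,0],[0,0,-8,0.045,0.011,0,0],[0,0,-12,0.067,0.016,0,0],[0,0,-16,0.090,0.021,0,0],[0,0,-19,0.112,0.026,0,0],[0,0,-19,0.112,0.026,0,0]]]' 50
python3 - <<'E'
from h import *
im,d=get_image("scene");cv2.imwrite("pics/s2.png",cv2.resize(im[130:290,180:400,::-1],(770,560),interpolation=3))
E
```

```text
t: 5.92
tool_pos: [0.557, -0.1788, 0.0486]
tcp_rot: [[0.229, -0.025, 0.973], [-0.968, 0.103, 0.23], [-0.106, -0.994, -0.0]]
contact_force: [-2.2, 0.7, 6.4]
finger_gap: 0.214
t: 6.68
tool_pos: [0.5569, -0.1786, 0.0295]
tcp_rot: [[0.224, -0.051, 0.973], [-0.949, 0.214, 0.23], [-0.22, -0.976, 0.0]]
contact_force: [-1.9, 0.1, 6.1]
finger_gap: 0.213
```

View pics/s2.png

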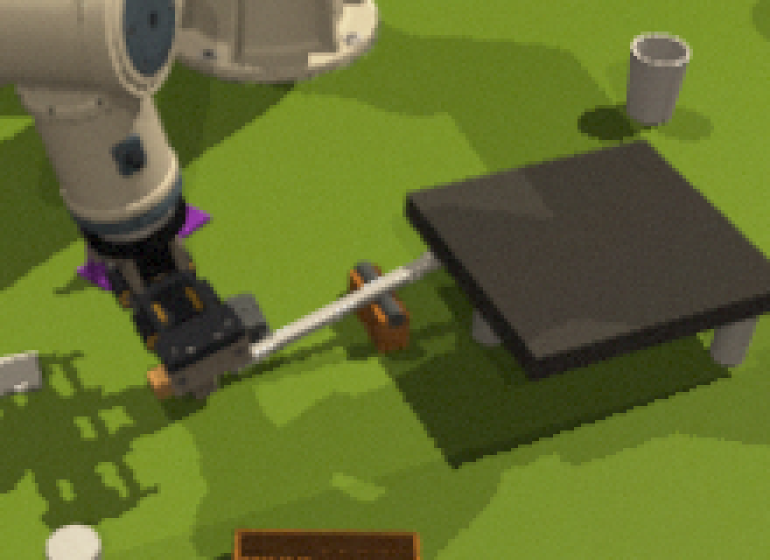

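```bash
python3 -m inch '[[[-6,-1,0,0,0,-0.025,0],[-12,-2,0,0,0,-0.05,0],[-18,-3,0,0,0,-0.075,0],[-23.5,-4.3,0,0,0,-0.1,0],[-23.5,-4.3,0,0,0,-0.1,0]]]' 50
python3 - <<'E'
from h import *
K,D,T=cam("wrist");im,d=get_image("wrist");np.savez("w2.npz",im=im,d=d,T=T);cv2.imwrite("pics/w2.png",im[:,:,::-1])
E
```

```text
t: 7.35
tool_pos: [0.5344, -0.1832, 0.0302]
tcp_rot: [[0.127, -0.025, 0.992], [-0.968, 0.215, 0.129], [-0.217, -0.976, 0.003]]
contact_force: [4.3, -2.2, 4.1]
finger_gap: 0.209
```

View pics/w2.png

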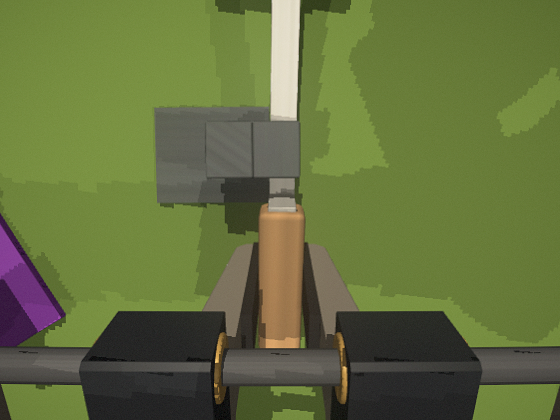

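The shaft (cols 270–300) is now under the lip (right end at col 299). I let it rise onto the lip, then release.

```bash
python3 -m inch '[[[-1,0,1.5,-0.01,-0.001,0,0],[-1,0,3,-0.02,-0.003,0,0],[-1,0,4.5,-0.03,-0.004,0,0],[-1,0,5,-0.03,-0.004,0,0],[-1,0,5,-0.03,-0.004,0,0]]]' 50
python3 -m inch '[[[0,0,0,0,0,0,30],[0,0,0,0,0,0,40],[0,0,0,0,0,0,50],[0,0,0,0,0,0,60],[0,0,0,0,0,0,60]]]'
python3 - <<'E'
from h import *
np.set_printoptions(precision=4,suppress=True)
z=np.load("top0.npz");K,D,T=cam("top");im,d=get_image("top");P=cloud(d,K,D,T);P0=cloud(z["d"],K,D,T)
# plate height change along plate y
m=(P0[:,:,2]>.06)&(P0[:,:,2]<.09)&(P[:,:,2]>.06)&(P[:,:,2]<.1);m[:,:155]=0;m[:,248:]=0;m[:150]=0;m[235:]=0
dz=(P-P0)[:,:,2][m];p=P0[m];ax=np.array([-.151,.9885]);ly=(p[:,:2]-[.5416,.1633])@ax;ok=abs(dz)<.03
c=np.polyfit(ly[ok],dz[ok],1);print("rise at foot -88:",np.polyval(c,-.088)," at +90:",np.polyval(c,.09))
E
```

```text
t: 8.02
tool_pos: [0.5341, -0.1835, 0.0353]
tcp_rot: [[0.128, -0.021, 0.992], [-0.974, 0.185, 0.13], [-0.186, -0.982, 0.004]]
contact_force: [6.5, -3.9, 2.5]
finger_gap: 0.216
t: 8.65
tool_pos: [0.5321, -0.1821, 0.0345]
tcp_rot: [[0.13, -0.025, 0.991], [-0.973, 0.187, 0.133], [-0.189, -0.982, -0.0]]
contact_force: [1.0, -0.4, -0.6]
finger_gap: 0.648
rise at foot -88: 0.008365144832189576  at +90: 0.00041232855822388986
```

```bash
python3 -m inch '[[[0,-4,25,0,0,0,60],[0,-10,60,-0.05,-0.007,0,70],[0,-30,110,-0.12,-0.016,0,75],[0,-60,155,-0.188,-0.025,0,75],[0,-60,155,-0.188,-0.025,0,75]]]'
python3 -m inch '[[[-6,-15,0,0,0,0.18,75],[-12,-30,0,0,0,0.36,75],[-18,-45,0,0,0,0.54,75],[-24,-60,0,0,0,0.72,75],[-30,-75,0,0,0,0.9,75],[-36,-90,0,0,0,1.08,75],[-42,-105,0,0,0,1.26,75],[-42,-120,0,0,0,1.44,75]]]'
python3 -m inch '[[[0,0,0,0,0,0,75],[0,0,0,0,0,0,75]]]'
python3 - <<'E'
from h import *
np.set_printoptions(precision=4,suppress=True)
s=state();K,D,T=cam("wrist");im,d=get_image("wrist");np.savez("w3.npz",im=im,d=d,T=T);cv2.imwrite("pics/w3.png",cv2.resize(im[:,:,::-1],(784,588)))
print(s["joints"],s["tcp_rot"],s["contact_force"])
P=cloud(d,K,D,T)
i=im.astype(int);m=((P[:,:,0]>.45)&(P[:,:,0]<.56)&(P[:,:,1]>-.47)&(P[:,:,1]<-.27)&(i.max(2)-i.min(2)<35)&(i.min(2)>100))
t=m&(P[:,:,2]>.038)&(P[:,:,2]<.052);b=m&(P[:,:,2]<.010)
for n,q in(("tab top",t),("blade",b)):
    print(n,q.sum(),[(round(float(c[0][0]),1),round(float(c[0][1]),1),np.round(c[1],1),round(c[2],2)) for c in [cv2.minAreaRect((P[q][:,:2]*1000).astype(np.float32))]],P[q].mean(0))
E
```

```text
t: 9.32
tool_pos: [0.5343, -0.2437, 0.1936]
tcp_rot: [[0.132, 0.006, 0.991], [-0.991, -0.004, 0.132], [0.005, -1.0, 0.006]]
contact_force: [-0.3, 1.0, -0.3]
finger_gap: 0.816
t: 10.32
tool_pos: [0.4893, -0.3618, 0.1882]
tcp_rot: [[1.0, -0.002, -0.008], [0.008, 0.002, 1.0], [-0.002, -1.0, 0.002]]
contact_force: [-0.1, -0.2, -0.2]
finger_gap: 0.816
t: 10.58
tool_pos: [0.4899, -0.3613, 0.1888]
tcp_rot: [[1.0, -0.001, 0.002], [-0.002, 0.001, 1.0], [-0.001, -1.0, 0.001]]
contact_force: [-1.0, 1.4, -1.3]
finger_gap: 0.817
[-0.6379  0.3737  1.7105  0.0001  1.0589 -2.2068] [[ 1.     -0.0011  0.0019]
 [-0.0019  0.001   1.    ]
 [-0.0011 -1.      0.001 ]] [-0.9628  1.4379 -1.2659]
tab top 406 [(506.7, -411.2, array([ 9.9, 35. ]), 1.8)] [ 0.5067 -0.4099  0.045 ]
blade 4411 [(506.7, -363.8, array([ 42.8, 134. ]), 1.45)] [ 0.5039 -0.3556  0.0046]
```

View pics/w3.png

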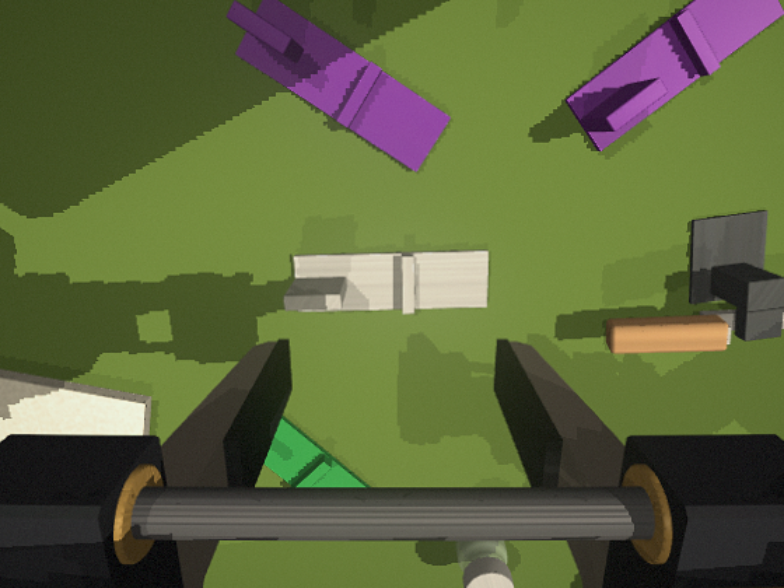

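The grey shim lies with its tip to the right at (488,280), tab at (316,293) and stop at (407,283). The bar handle still sits under the hook at the right. The tab top fits 9.9×35 mm at z 45, matching the sizes given.

```bash
python3 -m inch '[[[8,-25,-40,0,0,0.02,55],[17,-50,-80,0,0,0.02,55],[17,-50,-125,0,0,0.02,55],[17,-50,-156,0,0,0.02,55],[17,-50,-156,0,0,0.02,55],[17,-50,-156,0,0,0.02,55]]]' 30
python3 -m inch '[[[0,0,0,0,0,0,20],[0,0,0,0,0,0,20],[0,0,0,0,0,0,20],[0,0,0,0,0,0,20],[0,0,6,0,0,0,20],[0,0,12,0,0,0,20]]]' 30
```

```text
t: 11.38
tool_pos: [0.508, -0.4122, 0.0348]
tcp_rot: [[1.0, 0.001, -0.022], [0.022, -0.001, 1.0], [0.001, -1.0, -0.001]]
contact_force: [0.4, 1.1, 1.0]
finger_gap: 0.6
t: 12.12
tool_pos: [0.5071, -0.4122, 0.0459]
tcp_rot: [[1.0, -0.0, -0.022], [0.022, -0.0, 1.0], [-0.0, -1.0, -0.0]]
contact_force: [0.2, -0.5, -1.6]
finger_gap: 0.377
```

Run:
```python
from h import *
np.set_printoptions(precision=4,suppress=True)
K,D,T=cam("top")
def fit(im,d,z0):
    P=cloud(d,K,D,T);m=((P[:,:,2]>.05)&(P[:,:,2]<.1));m[:,:140]=0;m[:,262:]=0;m[:130]=0;m[260:]=0
    m=cv2.morphologyEx(m.astype(np.uint8),cv2.MORPH_OPEN,np.ones((7,7)))
    c=max(cv2.findContours(m,0,1)[0],key=cv2.contourArea)[:,0];w=atz(c,z0,K,D,T)[:,:2]*1000
    r=cv2.minAreaRect(w.astype(np.float32));a=np.radians(r[2]);print(r,"foot",r[0][0]+88*np.sin(a),r[0][1]-88*np.cos(a))
z=np.load("top0.npz");fit(z["im"],z["d"],.0745)
im,d=get_image("top");fit(im,d,.0785)
```

```text
((541.573974609375, 163.00094604492188), (220.92364501953125, 242.71629333496094), 8.394888877868652) foot 554.421515165152 75.94383432125126
((543.9512939453125, 160.08229064941406), (221.8348846435547, 245.09268188476562), 10.552127838134766) foot 560.0667354966533 73.57048484462626
```

```bash
python3 -m inch '[[[40,15,0,0,0,0.03,20],[80,50,0,0,0,0.07,20],[80,108,0,0,0,0.10,20],[80,166,0,0,0,0.143,20],[80,224,0,0,0,0.143,20],[80,280,0,0,0,0.143,20],[80,331,0,0,0,0.143,20],[80,331,0,0,0,0.143,20]]]'
python3 - <<'E'
from h import *
np.set_printoptions(precision=4,suppress=True)
K,D,T=cam("scene");print(atz([[180+487/3.5,130+350/3.5],[180+474/3.5,130+345/3.5],[180+502/3.5,130+345/3.5]],0.0,K,D,T))
im,d=get_image("scene");cv2.imwrite("pics/s3.png",cv2.resize(im[170:250,250:360,::-1],(770,560),interpolation=3))
z=[(x,y) for x,y in proj([[.558,.075,.007],[.561,.075,.0]],K,D,T)];print(z)
E
```

```text
t: 13.18
tool_pos: [0.587, -0.078, 0.0457]
tcp_rot: [[0.986, -0.001, -0.168], [0.168, 0.0, 0.986], [-0.001, -1.0, 0.0]]
contact_force: [0.3, -0.9, -1.8]
finger_gap: 0.376
[[0.5667 0.0686 0.    ]
 [0.5584 0.06   0.    ]
 [0.5638 0.0828 0.    ]]
[(np.float64(320.46446048192024), np.float64(225.92022877964732)), (np.float64(320.58701831120976), np.float64(228.36339602101316))]
```

View pics/s3.png

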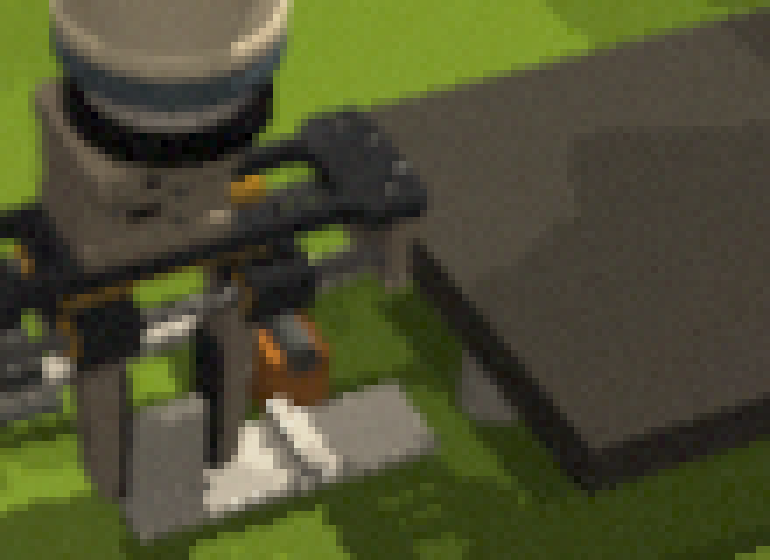

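```bash
python3 -m inch '[[[0,0,-6,0,0,0,20],[0,0,-12,0,0,0,20],[-2.5,15,-12,0,0,0,20],[-5,30,-12,0,0,0,20],[-7.5,45,-12,0,0,0,20],[-10,59,-12,0,0,0,20],[-11,65,-12,0,0,0,20],[-11,65,-12,0,0,0,20]]]'
python3 - <<'E'
from h import *
im,d=get_image("scene");cv2.imwrite("pics/s4.png",cv2.resize(im[170:250,250:360,::-1],(770,560),interpolation=3))
E
```

```text
t: 14.22
tool_pos: [0.5769, -0.0161, 0.034]
tcp_rot: [[0.986, 0.001, -0.164], [0.164, -0.0, 0.986], [0.001, -1.0, -0.0]]
contact_force: [-0.0, 2.1, 6.3]
finger_gap: 0.378
```

View pics/s4.png

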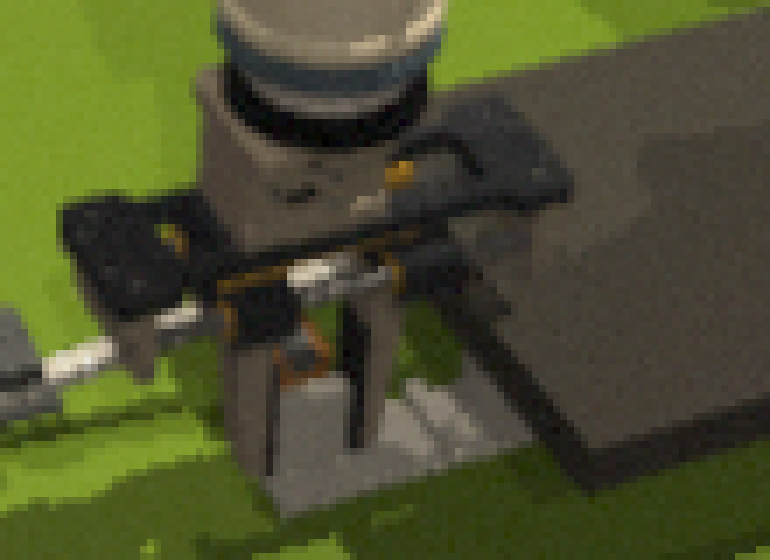

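```bash
python3 -m inch '[[[0,0,0.5,0,0,0,20],[-0.3,2,0.5,0,0,0,20],[-0.7,4,0.5,0,0,0,20],[-1,6,0.5,0,0,0,20],[-1.2,7,0.5,0,0,0,20],[-1.2,7,0.5,0,0,0,20]]]'
python3 -m inch '[[[-0.2,1,0,0,0,0,20],[-0.3,2,0,0,0,0,20],[-0.3,2,0,0,0,0,20]]]'
```

```text
t: 15.02
tool_pos: [0.5749, -0.0089, 0.034]
tcp_rot: [[0.986, -0.0, -0.165], [0.165, -0.0, 0.986], [-0.0, -1.0, -0.0]]
contact_force: [-0.2, -0.7, 0.8]
finger_gap: 0.381
t: 15.4
tool_pos: [0.5746, -0.007, 0.034]
tcp_rot: [[0.986, -0.0, -0.165], [0.165, -0.0, 0.986], [-0.0, -1.0, -0.0]]
contact_force: [0.2, -1.0, 0.3]
finger_gap: 0.377
```

```bash
python3 -m inch '[[[-0.2,1,0,0,0,0,20],[-0.2,1,0,0,0,0,20],[-0.2,1,0,0,0,0,20]]]'
python3 -m inch '[[[-0.2,1,0,0,0,0,20],[-0.2,1,0,0,0,0,20],[-0.2,1,0,0,0,0,20]]]'
python3 -m inch '[[[-0.2,1,0,0,0,0,20],[-0.2,1,0,0,0,0,20],[-0.2,1,0,0,0,0,20]]]'
```

```text
t: 15.78
tool_pos: [0.5745, -0.0062, 0.034]
tcp_rot: [[0.986, -0.0, -0.165], [0.165, -0.0, 0.986], [-0.0, -1.0, -0.0]]
contact_force: [1.3, -2.4, -0.8]
finger_gap: 0.376
t: 16.15
tool_pos: [0.5745, -0.0058, 0.034]
tcp_rot: [[0.986, 0.0, -0.165], [0.165, -0.001, 0.986], [-0.0, -1.0, -0.001]]
contact_force: [1.0, -6.5, -0.4]
finger_gap: 0.376
t: 16.52
tool_pos: [0.5745, -0.0056, 0.0341]
tcp_rot: [[0.986, 0.001, -0.165], [0.165, -0.002, 0.986], [0.0, -1.0, -0.002]]
contact_force: [1.6, -11.0, -1.0]
finger_gap: 0.378
```

```bash
python3 -m inch '[[[0.2,-1,0,0,0,0,20],[0.2,-1,0,0,0,0,20],[0.3,-1.7,0,0,0,0,20],[0.3,-1.7,0,0,0,0,20]]]'
python3 -m inch '[[[0,0,0,0,0,0,42],[0,0,0,0,0,0,42],[0,0,0,0,0,0,42],[0,0,30,0,0,0,42],[0,0,60,0,0,0,42],[0,0,100,0,0,0,42],[0,0,140,0,0,0,42]]]'
python3 - <<'E'
from h import *
K,D,T=cam("wrist");im,d=get_image("wrist");cv2.imwrite("pics/w5.png",im[:,:,::-1])
im,d=get_image("scene");cv2.imwrite("pics/s5.png",cv2.resize(im[170:250,250:360,::-1],(770,560),interpolation=3))
E
```

```text
t: 17.02
tool_pos: [0.5744, -0.0059, 0.034]
tcp_rot: [[0.986, -0.0, -0.165], [0.165, -0.001, 0.986], [-0.0, -1.0, -0.001]]
contact_force: [0.6, -4.1, -1.4]
finger_gap: 0.376
t: 17.9
tool_pos: [0.5741, -0.0057, 0.1752]
tcp_rot: [[0.986, -0.0, -0.165], [0.165, -0.0, 0.986], [-0.001, -1.0, -0.0]]
contact_force: [0.3, 0.3, -0.5]
finger_gap: 0.459
```

View pics/s5.png

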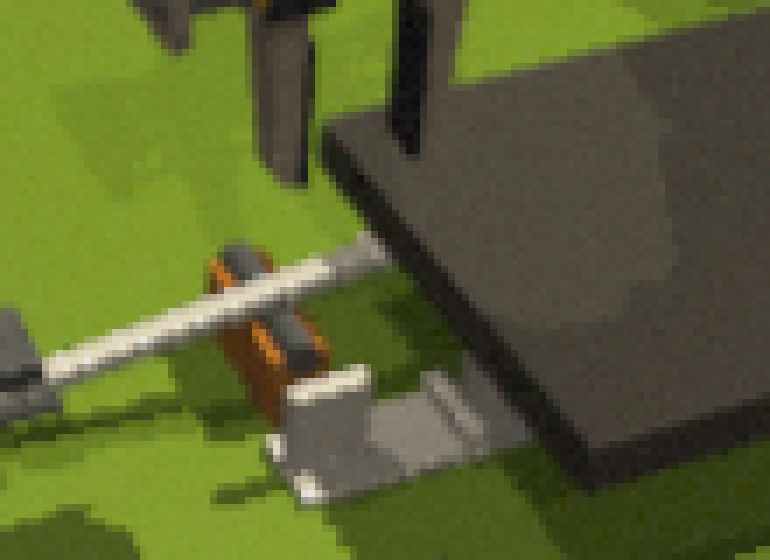

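The stop sits against the foot, the tab clears the fulcrum, and the bar still holds the plate up. Now back to the handle.

```bash
python3 -m inch '[[[-5,-23,0,0,0,-0.18,60],[-10,-46,0,0,0,-0.36,60],[-15,-70,0,0,0,-0.54,60],[-20,-94,0,0,0,-0.72,60],[-26,-118,0,0,0,-0.9,60],[-32,-142,0,0,0,-1.08,60],[-38,-166,0,0,0,-1.26,60],[-42,-185,0,0,0,-1.44,60]]]'
python3 -m inch '[[[0,0,0,0,0,-0.164,60],[0,0,0,0,0,-0.164,60]]]'
python3 -m inch '[[[0,0,-40,0.094,0.013,0,60],[0,4,-80,0.188,0.025,0,60],[0,8,-115,0.188,0.025,0,60],[0,8,-140,0.188,0.025,0,60],[0,8,-140,0.188,0.025,0,60]]]'
```

```text
t: 19.0
tool_pos: [0.5317, -0.1915, 0.1732]
tcp_rot: [[0.286, -0.001, 0.958], [-0.958, 0.0, 0.286], [-0.001, -1.0, -0.001]]
contact_force: [0.9, 0.3, -1.0]
finger_gap: 0.655
t: 19.25
tool_pos: [0.532, -0.1908, 0.1734]
tcp_rot: [[0.132, -0.001, 0.991], [-0.991, 0.001, 0.132], [-0.001, -1.0, -0.001]]
contact_force: [0.1, -0.3, 0.0]
finger_gap: 0.65
t: 19.88
tool_pos: [0.5309, -0.1818, 0.0321]
tcp_rot: [[0.132, -0.029, 0.991], [-0.973, 0.189, 0.135], [-0.191, -0.982, -0.003]]
contact_force: [-0.3, 0.3, 1.2]
finger_gap: 0.653
```

```bash
python3 -m inch '[[[0,0,1,0,0,0,60],[0,0,1,0,0,0,0],[0,0,1,0,0,0,0],[0,0,1,0,0,0,0],[0,0,1,0,0,0,0],[0,0,1,0,0,0,0]]]' 40
python3 -m inch '[[[0,0,-1.5,0.01,0.001,0,0],[0,0,-3,0.02,0.003,0,0],[0,0,-4.5,0.03,0.004,0,0],[0,0,-4.5,0.03,0.004,0,0]]]' 50
```

```text
t: 20.62
tool_pos: [0.533, -0.1829, 0.0353]
tcp_rot: [[0.129, -0.024, 0.991], [-0.974, 0.187, 0.131], [-0.189, -0.982, 0.001]]
contact_force: [1.8, -0.4, 1.9]
finger_gap: 0.214
t: 21.12
tool_pos: [0.5331, -0.1827, 0.031]
tcp_rot: [[0.128, -0.028, 0.991], [-0.967, 0.218, 0.131], [-0.219, -0.976, 0.001]]
contact_force: [2.4, 2.3, 6.3]
finger_gap: 0.214
```

```bash
python3 -m inch '[[[6,1,0,0,0,0.025,0],[12,2,0,0,0,0.05,0],[18,3,0,0,0,0.075,0],[24,4.3,0,0,0,0.1,0],[24,4.3,0,0,0,0.1,0]]]' 50
python3 -m inch '[[[0,0,2,-0.012,-0.003,0,0],[0,0,4,-0.024,-0.006,0,0],[0,0,6,-0.036,-0.009,0,0],[0,0,8,-0.047,-0.011,0,0],[0,0,10,-0.058,-0.014,0,0],[0,0,12,-0.069,-0.016,0,0],[0,0,14,-0.08,-0.019,0,0],[0,0,14,-0.08,-0.019,0,0]]]' 50
python3 -m inch '[[[0,0,3,-0.017,-0.004,0,0],[0,0,6,-0.034,-0.008,0,0],[0,0,9,-0.052,-0.012,0,0],[0,0,12,-0.069,-0.016,0,0],[0,0,15,-0.086,-0.020,0,0],[0,0,18,-0.104,-0.025,0,0],[0,0,18,-0.104,-0.025,0,0]]]' 50
```

```text
t: 21.75
tool_pos: [0.5558, -0.1787, 0.0305]
tcp_rot: [[0.227, -0.053, 0.972], [-0.949, 0.212, 0.233], [-0.219, -0.976, -0.002]]
contact_force: [-2.9, -2.5, 5.7]
finger_gap: 0.213
t: 22.75
tool_pos: [0.5563, -0.179, 0.0448]
tcp_rot: [[0.229, -0.032, 0.973], [-0.964, 0.132, 0.231], [-0.136, -0.991, -0.0]]
contact_force: [-3.0, -6.0, 2.2]
finger_gap: 0.214
t: 23.62
tool_pos: [0.5567, -0.1783, 0.0629]
tcp_rot: [[0.23, -0.006, 0.973], [-0.973, 0.029, 0.231], [-0.03, -1.0, 0.001]]
contact_force: [-0.2, -0.0, -1.3]
finger_gap: 0.218
```

```bash
python3 -m inch '[[[0,0,3,-0.02,-0.005,0,0],[0,0,5.8,-0.039,-0.009,0,0],[1,-12,5.8,-0.039,-0.009,0,0],[2.5,-24,5.8,-0.039,-0.009,0,0],[4,-36,5.8,-0.039,-0.009,0,0],[4,-36,5.8,-0.039,-0.009,0,0]]]' 50
python3 -m inch '[[[-11,-1,0.5,0,0,-0.05,0],[-22,-3,0.5,0,0,-0.097,0],[-34,-4,0.5,0,0,-0.145,0],[-45,-5,0.5,0,0,-0.194,0],[-45,-5,-0.5,0.005,0,-0.194,0],[-45,-5,-2,0.01,0,-0.194,0],[-45,-5,-2,0.01,0,-0.194,0]]]' 50
python3 - <<'E'
from h import *
K,D,T=cam("wrist");im,d=get_image("wrist");cv2.imwrite("pics/w6.png",im[:,:,::-1])
E
```

```text
t: 24.38
tool_pos: [0.5609, -0.2163, 0.0685]
tcp_rot: [[0.229, 0.003, 0.973], [-0.973, -0.01, 0.229], [0.01, -1.0, 0.001]]
contact_force: [0.5, -1.5, -0.3]
finger_gap: 0.215
t: 25.25
tool_pos: [0.5159, -0.2196, 0.0665]
tcp_rot: [[0.039, 0.001, 0.999], [-0.999, 0.001, 0.039], [-0.001, -1.0, 0.001]]
contact_force: [-0.7, 2.0, 3.8]
finger_gap: 0.212
```

View pics/w6.png

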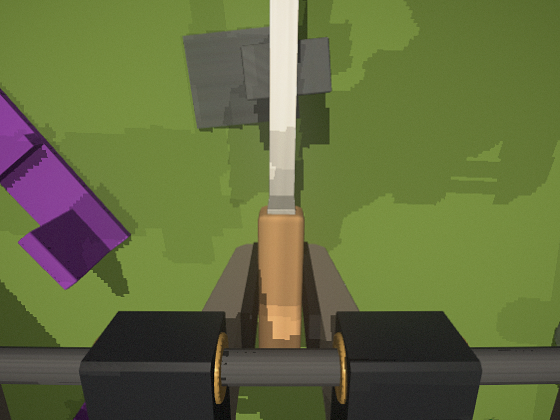

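The bar again lies on top of the lip (lip at cols 243–330, shaft at cols 270–298). I release it and withdraw straight up.

```bash
python3 -m inch '[[[0,0,0,0,0,0,60],[0,0,0,0,0,0,60],[0,0,0,0,0,0,60],[0,0,0,0,0,0,60],[0,0,30,0,0,0,60],[0,0,80,0,0,0,60],[0,60,135,0,0,0,60],[0,110,185,0,0,0,60]]]'
python3 -m inch '[[[0,15,0,0,0,0,60],[0,15,0,0,0,0,60],[0,15,0,0,0,0,60]]]'
python3 - <<'E'
from h import *
np.set_printoptions(precision=4,suppress=True)
K,D,T=cam("wrist");im,d=get_image("wrist");cv2.imwrite("pics/w7.png",cv2.resize(im[:,:,::-1],(784,588)));np.savez("w7.npz",im=im,d=d,T=T)
z=np.load("top0.npz");K,D,T=cam("top");im,d=get_image("top");P=cloud(d,K,D,T);P0=cloud(z["d"],K,D,T)
m=(P0[:,:,2]>.06)&(P0[:,:,2]<.09)&(P[:,:,2]>.06)&(P[:,:,2]<.1);m[:,:155]=0;m[:,248:]=0;m[:150]=0;m[235:]=0
dz=(P-P0)[:,:,2][m];p=P0[m];ly=(p[:,:2]-[.5416,.1633])@np.array([-.151,.9885]);ok=abs(dz)<.02
c=np.polyfit(ly[ok],dz[ok],1);print("rise foot",np.polyval(c,-.088),np.polyval(c,.09),ok.sum(),state()["contact_force"])
E
```

```text
t: 26.3
tool_pos: [0.5151, -0.1281, 0.2337]
tcp_rot: [[0.037, 0.001, 0.999], [-0.999, 0.001, 0.037], [-0.001, -1.0, 0.001]]
contact_force: [1.3, 1.0, 0.1]
finger_gap: 0.653
t: 26.68
tool_pos: [0.5147, -0.1145, 0.231]
tcp_rot: [[0.038, -0.001, 0.999], [-0.999, 0.001, 0.038], [-0.001, -1.0, -0.001]]
contact_force: [-0.3, -0.5, 0.0]
finger_gap: 0.655
rise foot 0.005158337139960454 0.00026642677808482633 7442 [-0.2184  0.3326 -0.3417]
```

View pics/w7.png

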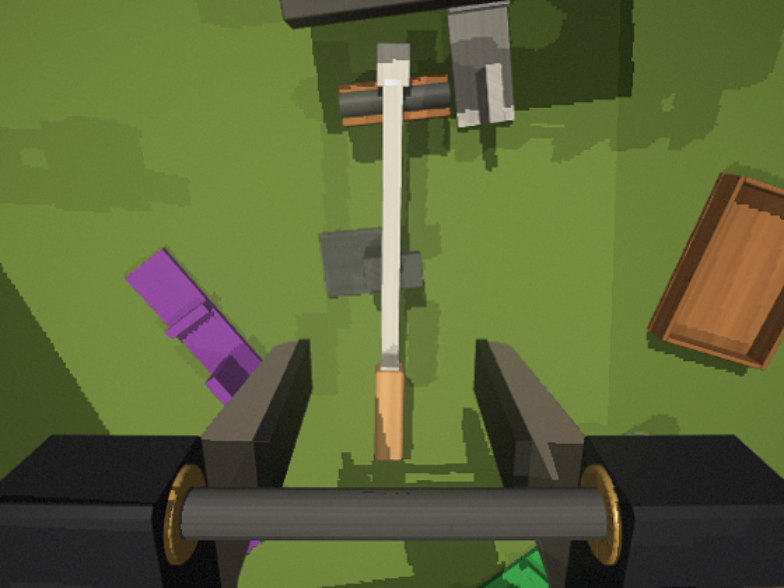

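Run:
```python
from h import *
np.set_printoptions(precision=4,suppress=True)
z=np.load("w7.npz");im,d,T=z["im"],z["d"],z["T"];K,D,_=cam("wrist")
g=im.mean(2)
# lower rim row per column (dark plate -> what lies below), sub-pixel-ish print
for c in (215,240,280,310,400,430):
    print(c,np.round(g[0:26,c]).astype(int))
for c in (335,345,355): print("blade rear",c,np.round(g[80:95,c]).astype(int))
```

```text
215 [ 83  84  84  81  83  82  85  85  82  84  85  80  48  39  38  33  27  33
  28  47  82 104 102 102 103  99]
240 [80 80 81 84 80 84 84 81 62 36 30 30 26 31 29 26 43 64 63 65 64 60 61 64
 60 63]
280 [79 78 74 46 27 21 23 25 24 16 34 53 59 61 60 62 61 59 62 60 61 60 60 63
 62 58]
310 [25 19 22 21 25 21 25 42 54 54 60 59 61 61 58 60 59 60 58 63 62 56 47 46
 43 47]
400 [40 45 45 45 43 45 44 57 55 58 61 58 57 58 61 60 60 61 55 57 55 55 42 41
 44 39]
430 [46 45 45 44 45 42 42 44 46 42 45 42 45 46 45 46 42 40 42 44 45 40 45 45
 45 44]
blade rear 335 [164 163 162 165 163 163 162 168 186 175  42  44  60  94  92]
blade rear 345 [59 56 57 57 56 61 57 60 56 44 46 45 50 50 45]
blade rear 355 [174 175 172 170 171 179 178  91  41  44  61  97  90  91  89]
```

Run:
```python
from h import *
np.set_printoptions(precision=4,suppress=True)
z=np.load("w7.npz");T=z["T"];K,D,_=cam("wrist")
r=atz([[215,18.8],[240,16],[280,10.3],[310,6.8]],.0565,K,D,T);b=atz([[335,89.8],[355,86.8],[345,88.3]],.005,K,D,T)
c=np.polyfit(r[:,0],r[:,1],1);a=np.arctan(c[0]);print("edge yaw",a,"blade rear yaw",np.arctan2(*(b[1]-b[0])[1::-1]))
print("rear->edge mm (64 nominal)",1000*(np.polyval(c,b[2,0])-b[2,1])*np.cos(a))
# foot: plate -y edge middle unknown; edge corner from the left end
l=atz([[290/1.4,27/1.4]],.0565,K,D,T)[0];ax=np.array([np.cos(a),np.sin(a)]);n=np.array([-ax[1],ax[0]])
foot=l[:2]+.110*ax+.032*n;s=b[2,:2];v=np.array([-np.sin(.165),np.cos(.165)]);print("foot",foot,"in shim x,y",(foot-s)@np.array([v[1],-v[0]]),(foot-s)@v-.075)
```

```text
edge yaw 0.15209684124238365 blade rear yaw 0.18266951494236158
rear->edge mm (64 nominal) 66.81897721251485
foot [0.5524 0.0708] in shim x,y -0.0055200152118640156 0.02442518415450018
```

The foot reads 5.2 mm up and the bar is out, but the measured gap between stop and foot is marginal (about 2.4 mm ±1.5). I look from straight above the shim.

```bash
python3 -m inch '[[[0,15,0,0,0,0.18,60],[0,30,0,0,0,0.36,60],[0,45,0,0,0,0.54,60],[0,60,0,0,0,0.72,60],[0,75,0,0,0,0.9,60],[0,90,0,0,0,1.08,60],[0,110,0,0,0,1.26,60],[0,130,0,0,0,1.44,60]]]'
python3 -m inch '[[[0,0,-20,0,0,0.16,60],[0,0,-20,0,0,0.257,60],[0,0,-20,0,0,0.257,60],[0,0,-20,0,0,0.257,60]]]'
python3 - <<'E'
from h import *
K,D,T=cam("wrist");im,d=get_image("wrist");cv2.imwrite("pics/w8.png",cv2.resize(im[:,:,::-1],(784,588)));np.savez("w8.npz",im=im,d=d,T=T);print(T[:3,3])
E
```

```text
t: 27.78
tool_pos: [0.5153, 0.0158, 0.2315]
tcp_rot: [[0.996, -0.002, 0.088], [-0.088, 0.001, 0.996], [-0.002, -1.0, 0.001]]
contact_force: [-0.7, 0.5, 0.0]
finger_gap: 0.652
t: 28.28
tool_pos: [0.5155, 0.0157, 0.2122]
tcp_rot: [[0.987, -0.001, -0.161], [0.161, 0.001, 0.987], [-0.001, -1.0, 0.001]]
contact_force: [0.0, -1.0, -0.1]
finger_gap: 0.653
[0.43372065 0.00177432 0.36323311]
```

View pics/w8.png

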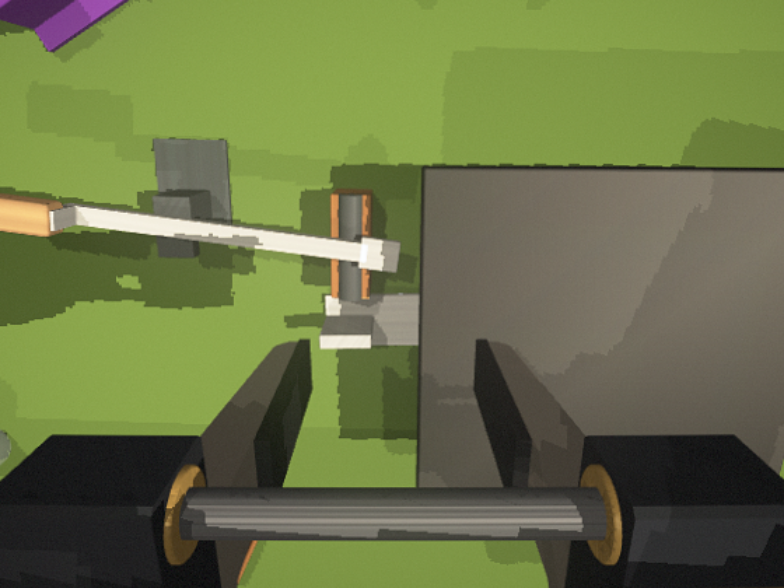

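Run:
```python
from h import *
np.set_printoptions(precision=4,suppress=True)
z=np.load("w8.npz");im,T=z["im"],z["T"];K,D,_=cam("wrist");g=im.astype(float).mean(2)
for r in (242,244,246): print(r,"rear",np.round(g[r,222:236]).astype(int),"front",np.round(g[r,258:272]).astype(int))
for r in (212,216,220):print(r,"blade rear",np.round(g[r,226:240]).astype(int))
E=[]
for r in list(range(140,200,4))+[250,260,270]:
    gr=np.diff(g[r,290:312]);E.append([290.5+np.argmin(gr) if False else 290+np.argmax(np.abs(gr))+.5,r])
print(np.array(E)[:,0])
e=[[ (a+0.),b] for a,b in E]
w=atz(e,.0825,K,D,T);c=np.polyfit(w[:,1]*0+w[:,0],w[:,1],1);print("edge yaw",np.arctan(c[0]))
a=np.arctan(c[0])
for n,u,h in(("tab rear",[228.7,244],.0455),("tab front",[265,244],.0455),("blade rear",[231.5,216],.005)):
    p=atz([u],h,K,D,T)[0];print(n,p,1000*(np.polyval(c,p[0])-p[1])*np.cos(a))
```

```text
242 rear [135 132 132 132 129 136 186 237 230 231 230 228 230 232] front [231 229 227 229 232 235 205 104 115 113 118 114 118 114]
244 rear [136 132 132 129 130 127 179 239 232 229 230 231 232 233] front [228 228 230 233 232 232 213 117 118 120 120 117 119 118]
246 rear [135 132 130 133 128 124 170 240 230 231 233 232 234 234] front [228 233 234 230 230 235 214 102  99 103 100  98  96 100]
212 blade rear [135 136 135 122  85  94 189 252 246 247 236 183 178 157]
216 blade rear [135 131 128 116 114 100 170 246 238 232 230 228 228 227]
220 blade rear [135 133 133 136 123  79 147 228 230 218 219 218 218 218]
[300.5 300.5 302.5 302.5 302.5 302.5 299.5 301.5 301.5 299.5 299.5 299.5
 299.5 299.5 299.5 300.5 300.5 298.5]
edge yaw 0.16054687117681246
tab rear [ 0.5758 -0.0247  0.0455] 64.8832627466217
tab front [0.5703 0.0092 0.0455] 30.556368087630435
blade rear [ 0.5621 -0.0289  0.005 ] 66.88248961521585
```

The plate-to-tab distances exceed nominal by about 1 to 2.9 mm, close to the 2.5 mm limit. I close the gap with a gentle push at the tab.

```bash
python3 -m inch '[[[30,-11,0,0,0,0,43],[58.5,-22,0,0,0,0,43],[58.5,-22,-50,0,0,0,43],[58.5,-22,-100,0,0,0,43],[58.5,-22,-145,0,0,0,43],[58.5,-22,-175,0,0,0,43],[58.5,-22,-177,0,0,0,43],[58.5,-22,-177,0,0,0,43]]]' 20
python3 -m inch '[[[0,0,0,0,0,0,20],[0,0,0,0,0,0,20],[0,0,0,0,0,0,20],[0,0,0,0,0,0,20]]]' 20
python3 -m inch '[[[-0.2,1,0,0,0,0,20],[-0.2,1,0,0,0,0,20],[-0.2,1,0,0,0,0,20]]]'
```

```text
t: 29.32
tool_pos: [0.5747, -0.006, 0.0363]
tcp_rot: [[0.987, 0.0, -0.163], [0.163, 0.001, 0.987], [0.0, -1.0, 0.001]]
contact_force: [-0.2, 0.1, -0.2]
finger_gap: 0.468
t: 29.82
tool_pos: [0.5755, -0.0069, 0.0371]
tcp_rot: [[0.986, 0.003, -0.164], [0.164, -0.0, 0.986], [0.003, -1.0, -0.001]]
contact_force: [2.1, -6.4, -2.4]
finger_gap: 0.375
t: 30.2
tool_pos: [0.5756, -0.0067, 0.0372]
tcp_rot: [[0.986, 0.003, -0.165], [0.165, -0.002, 0.986], [0.003, -1.0, -0.002]]
contact_force: [1.6, -13.3, -0.8]
finger_gap: 0.376
```

```bash
python3 -m inch '[[[-0.2,1,0,0,0,0,20],[-0.2,1,0,0,0,0,20]]]' 40
python3 -m inch '[[[-0.2,1,0,0,0,0,20],[-0.2,1,0,0,0,0,20]]]'
python3 -m inch '[[[-0.2,1,0,0,0,0,20],[-0.2,1,0,0,0,0,20]]]'
```

```text
t: 30.45
tool_pos: [0.5757, -0.0065, 0.0374]
tcp_rot: [[0.986, 0.004, -0.165], [0.165, -0.003, 0.986], [0.003, -1.0, -0.003]]
contact_force: [3.0, -16.7, 0.2]
finger_gap: 0.375
t: 30.7
tool_pos: [0.5758, -0.0059, 0.0375]
tcp_rot: [[0.986, 0.004, -0.165], [0.165, -0.003, 0.986], [0.004, -1.0, -0.004]]
contact_force: [2.9, -20.2, -0.4]
finger_gap: 0.375
t: 30.95
tool_pos: [0.5756, -0.0049, 0.0375]
tcp_rot: [[0.986, 0.005, -0.165], [0.165, -0.003, 0.986], [0.004, -1.0, -0.004]]
contact_force: [4.1, -19.9, -0.2]
finger_gap: 0.378
```

```bash
python3 -m inch '[[[-0.2,1,0,0,0,0,20],[-0.2,1,0,0,0,0,20]]]'
python3 -m inch '[[[-0.1,0.5,0,0,0,0,20],[-0.1,0.5,0,0,0,0,20]]]'
```

```text
t: 31.2
tool_pos: [0.5755, -0.0039, 0.0375]
tcp_rot: [[0.986, 0.005, -0.165], [0.165, -0.003, 0.986], [0.004, -1.0, -0.004]]
contact_force: [3.4, -19.4, 0.3]
finger_gap: 0.379
t: 31.45
tool_pos: [0.5754, -0.0034, 0.0375]
tcp_rot: [[0.986, 0.005, -0.165], [0.165, -0.003, 0.986], [0.004, -1.0, -0.004]]
contact_force: [3.4, -20.0, 0.1]
finger_gap: 0.377
```

```bash
python3 -m inch '[[[0.3,-2,0,0,0,0,20],[0.6,-4,0,0,0,0,20],[0.6,-4,0,0,0,0,20]]]'
python3 -m inch '[[[0,0,0,0,0,0,43],[0,0,0,0,0,0,43],[0,0,0,0,0,0,43],[0,0,40,0,0,0,43],[0,0,90,0,0,0,43],[0,0,140,0,0,0,60],[-58,15,177,0,0,0,60],[-58,15,177,0,0,0,60]]]'
python3 -m inch '[[[0,0,0,0,0,0,60],[0,0,0,0,0,0,60]]]'
python3 - <<'E'
from h import *
np.set_printoptions(precision=4,suppress=True)
K,D,T=cam("wrist");im,d=get_image("wrist");np.savez("w9.npz",im=im,d=d,T=T)
for nm in("w8","w9"):
    z=np.load(nm+".npz");im,T=z["im"],z["T"];P=cloud(z["d"],K,D,T);g=im.astype(float).mean(2)
    t=(P[:,:,2]>.036)&(P[:,:,2]<.052)&(P[:,:,0]>.55)&(P[:,:,0]<.60)&(P[:,:,1]>-.04)&(P[:,:,1]<.03)&(g>200)
    ys,xs=np.nonzero(t);tw=atz(np.c_[xs,ys],.0455,K,D,T);r=cv2.minAreaRect((tw[:,:2]*1000).astype(np.float32));tc=np.array(r[0])/1000
    E=[]
    for row in range(180,232,2):
        pz=P[row,270:330,2];i=np.argmax(pz>.06);E.append([270+i-.5,row])
    w=atz(E,.0825,K,D,T);c=np.polyfit(w[:,0],w[:,1],1);a=np.arctan(c[0]);print(nm,"tab",tc,r[1],r[2],"edge yaw",a,"tab->edge (46.5)",1000*(np.polyval(c,tc[0])-tc[1])*np.cos(a), "edge y at .57",np.polyval(c,.57))
    m=(P[:,:,2]>.06)&(P[:,:,2]<.09)
E
```

```text
t: 31.82
tool_pos: [0.575, -0.004, 0.0369]
tcp_rot: [[0.987, 0.002, -0.163], [0.163, 0.002, 0.987], [0.003, -1.0, 0.001]]
contact_force: [1.0, 1.9, 7.1]
finger_gap: 0.378
t: 32.83
tool_pos: [0.5139, 0.011, 0.2144]
tcp_rot: [[0.986, 0.001, -0.164], [0.164, 0.001, 0.986], [0.001, -1.0, 0.001]]
contact_force: [-0.3, 0.2, 0.3]
finger_gap: 0.651
t: 33.08
tool_pos: [0.5159, 0.0104, 0.2114]
tcp_rot: [[0.987, -0.002, -0.163], [0.163, 0.001, 0.987], [-0.002, -1.0, 0.001]]
contact_force: [-0.5, -0.7, 0.4]
finger_gap: 0.654
w8 tab [ 0.5731 -0.0081] (8.179744720458984, 33.32670211791992) 9.225539207458496 edge yaw 0.16772173255911493 tab->edge (46.5) 47.830222772120194 edge y at .57 0.03984930393165214
w9 tab [ 0.5727 -0.0051] (8.16919231414795, 34.03781509399414) 9.380189895629883 edge yaw 0.17750066489169877 tab->edge (46.5) 47.570694244331 edge y at .57 0.042780590654969045
```

Shim and plate edge both moved 3 mm together, so the stop was already against the foot and the 1.2 mm offset is measurement bias. I hand in.

Run:
```python
from h import *
z=np.load("top0.npz");K,D,T=cam("top");im,d=get_image("top");P=cloud(d,K,D,T);P0=cloud(z["d"],K,D,T)
m=(P0[:,:,2]>.06)&(P0[:,:,2]<.09)&(P[:,:,2]>.06)&(P[:,:,2]<.1);m[:,:155]=0;m[:,240:]=0;m[:150]=0;m[235:]=0
dz=(P-P0)[:,:,2][m];p=P0[m];ly=(p[:,:2]-[.5416,.1633])@np.array([-.151,.9885]);ok=abs(dz)<.02
c=np.polyfit(ly[ok],dz[ok],1);print("rise foot",np.polyval(c,-.088),state()["contact_force"])
print(finish_job())
```

```text
rise foot 0.005234358667776566 [ 0.22613218  0.04325717 -0.14321805]
the job is handed in; nothing more can be done
None
```

I finished the job and handed it in at about 33 s of the 72 s allowed; no verdict is reported.

**What I did:**
- I levered the plate up with the bar, yawed the bar's tail under the keeper and let go; the foot read about 8 mm up.
- I slid the shim in until its stop met the foot. The force reached 11 N, and I eased it to about 4 N before letting go.
- I unhooked the bar, lowered the plate onto the shim, drew the bar out and laid it back on the fulcrum and the keeper's lip.

**Last checks:**
- **Foot height:** it reads 5.2 mm up, so the foot stands on the shim.
- **Bar:** the toe is roughly 14 mm beyond the plate's edge.
- **Contact:** the arm is clear, with no force on the tool.

**Where the checks disagreed:** camera readings put the gap between stop and foot anywhere from 1 to 2.9 mm, with 2.5 mm allowed. I gripped the tab again and pushed at up to 20 N. Shim and plate moved about 3 mm together, so the stop was already against the foot and the readings were off.

The plate has shifted about 5 mm from its start by rough estimate, against the 15 mm limit. I did not re-measure the bystanders at the end.

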